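# Crimp a magnet back onto a souvenir badge and keep the press closed

## Task

A badge front already lies face down in the die of the badge press: lay the large magnet back in the die on top of it, magnet upwards, let go of it, and slide the die carriage fully home under the ram. Then pull the press lever down all the way to its stop and keep holding it there: finish with the lever held down, so that the crimp sets. Leave the other things on the counter where they are.

Things in the scene. Friction and masses are not known exactly. Their poses are not given: they have to be found in the camera images.
- press: Grey bench press, fixed. Origin: on the counter below the ram's axis; -x is its front, +y the side where the carriage slides out. Base 28 mm high: x -85..130, y -75..75 mm, and a track x -60..60 to y 245, guide strips 44 high. Head x -30..120, y -32..32 (cap to y 40), from 115 to 200 mm above the counter, column behind it (x 70..120); the ram's rack rises to 257. Lever beside the head, at -y
- lever (a joint): The press lever: 12 mm rod with a black ball, hinged along the press's y, ball 200 mm from the pivot. 0 = at rest, up; 1.3 rad = down on its stop. The ball's angle above level, seen towards the press's -x, is 1.012 rad minus the joint value. Sprung: at the ball it takes about 3 N at first, 6 N lower down, 11 N at the stop with a back under the ring. Let go, it flies up. 1 rad lowers the ram 20 mm
- lever_ball (a point): Centre of the lever's black ball, 38 mm diameter. The rod runs from it to the pivot in the press's x-z plane, so grip it with the fingers at its two sides along the press's y. In the press frame x -78, y -55, z 320 mm at rest; x -164, y -55, z 93 mm at the stop. Axes turn with the lever
- lever_pivot (a point): Point on the lever's hinge axis in the ball's plane: in the press frame x 28, y -55, z 150 mm; axes as the press's
- carriage (a joint): The die carriage: metres it stands out from home along the press's +y. 0 = fully home, die under the ram, against its stop; 0.15 = fully out. Sliding friction about 2 N, no spring
- die_seat (a point): Centre of the seat in the die on the carriage, where the back's underside comes to lie, 53 mm above the counter. The die is a round dark steel block, 74 mm diameter, with a round recess 59 mm diameter, 3 mm deep (rim at 56 mm). The badge front in it is a thin bright disc. Moves with the carriage; axes as the press's
- tab_top (a point): Centre of the top of the carriage's upright finger tab, 24 mm wide (press x), 12 mm thick (press y), 36 mm high, standing 97 mm from the die's centre towards the press's +y, its top 76 mm above the counter
- under_ram (a point): Point on the press on the ram's axis at the height of the seat: the die seat coincides with it when the carriage is home
- crimp_ring: Steel ring under the ram, 50 mm outside, 40 mm inside diameter; origin: centre of its lower edge, at rest 79 mm above the counter. It meets the back's rim, around the magnet, at a lever angle of about 1.1 rad, then yields upwards on a stiff spring in the ram until the lever is on its stop, pressing about 40 N
- big_back: The large magnet back: flat round steel plate 54 mm diameter, 4 mm thick, with a round magnet 24 mm diameter, 9 mm high, standing centrally on it (13 mm high over all), about 45 g. Origin: centre of the underside, z through the magnet. Lies on the counter, magnet up. Best gripped by the magnet
- small_back: Bystander: a small magnet back, 38 mm diameter, 4 mm thick, with a 16 mm diameter magnet 9 mm high. Origin: centre of the underside
- shell: Bystander: a spare badge front, smooth dome 54 mm diameter, 8 mm high, no magnet on it. Origin: centre of the underside
- soap: Bystander: green glass soap bottle with a white pump, 69 mm diameter, 188 mm high. Origin: centre of the underside
- mug: Bystander: white mug, 82 mm diameter, 95 mm high. Origin: centre of the underside
- gift_box: Bystander: lidded cardboard gift box 114 x 84 x 51 mm. Origin: centre of the underside
- ribbon: Bystander: ribbon spool lying flat, 68 mm diameter, 28 mm high. Origin: centre of the underside
- jam: Bystander: jam jar, 66 mm diameter, 85 mm high. Origin: centre of the underside
There are look-alikes about, which are no part of the job. What is shaped like the big_back but orange or yellow is not meant.

How it is judged (in metres and radians):
On the way, in this order (a step that is already met when the one before it is completed fails the run):
1. the large magnet back lies in the die, magnet up, and is let go, while the carriage still stands out (horizontal distance between big_back and die_seat below 0.005 m and z of big_back in the frame of die_seat below 0.0015 m and angle between big_back's own z axis and vertical below 0.06 rad and contact force between big_back and the fingers below 0.3 N and value of joint carriage above 0.08 m), for 0.2 s.
2. the carriage is fully home under the ram with the back lying in the die, the lever still up (value of joint carriage below 0.004 m and horizontal distance between big_back and die_seat below 0.005 m and z of big_back in the frame of die_seat below 0.0015 m and angle between big_back's own z axis and vertical below 0.06 rad and value of joint lever below 0.3 rad), for 0.2 s.
At the end, for the whole second after the job is handed in: The robot holds the lever down within 0.08 rad of its stop (above 1.22 of 1.3 rad), touching it with more than 3 N; the carriage is home within 5 mm; the large back lies flat in the die within 5 mm of its centre, magnet up, and the crimp ring presses on it with more than 15 N (value of joint lever above 1.22 rad and contact force between any of the fingers, the arm and lever above 3 N and contact force between crimp_ring and big_back above 15 N and value of joint carriage below 0.005 m and horizontal distance between big_back and die_seat below 0.005 m and z of big_back in the frame of die_seat between -0.004 and 0.0015 m and angle between big_back's own z axis and vertical below 0.06 rad); the arm keeps its last pose, push and grip.
It fails at once if a bystander is moved more than 30 mm (distance of any of small_back, shell, soap, mug, gift_box, ribbon, jam from where it was at the start of the episode above 0.03 m).
It also fails if it takes over 64 s, if anything falls off the work surface, if the arm or the gripper's body presses on something with over 40 N, if the wrist force passes 120 N, or if a joint passes its speed limit or range.

## Robot

A 7-joint arm with a two-finger parallel gripper is mounted at the origin on the work surface. World frame = base frame: x ahead of the robot, y to its left, z up, the work surface at z = 0. Lengths are in mm, angles in rad, forces in N, time in s.
With the tool pointing down it reaches from about 400 to 875 mm from the base axis. Payload 4.4 kg.
Tool frame: the origin (TCP) lies at the very end of the fingers, on their centre line; the grasp point (between the pads) lies 19 mm behind it; z points along the fingers, y is the line along which they close (so a half turn about z gives the same grasp; the last joint's range is limited). The gripper opens to 85 mm and grips with 20 to 120 N. Pads are 22 mm wide; open, the fingers measure 114 mm over their backs; the gripper's body (76 mm by 85 mm) begins 54 mm behind the grasp point. The pads swing forward as they close: fully open they stand 13 mm farther back than shut.
Start: joints at [-1.308, 0.628, 0.038, 1.517, -0.027, 0.996, -0.02], TCP at [209.866, 615.202, 231.313] pointing down, gripper open.
Joint ranges: [-3.06, 3.06], [-0.37, 2.12], [-1.25, 1.32], [0.18, 2.47], [-1.1, 4.24], [0.23, 1.98], [-2.94, 2.94]. Speed limits (rad/s): [2.57, 2.57, 3.14, 3.14, 3.14, 3.14, 3.14].

## Interface

Orientations are given as [roll, pitch, yaw] about the fixed x, y, z axes, in that order (R = Rz(yaw) Ry(pitch) Rx(roll)).
In Python, from cell import status, get_image, ctrl, models gives the robot as it stands.
- The arm moves only by the shell command python3 -m handwheel 'ROWS' [OPENING]. ROWS is JSON, a list of rows, each an object with "delta_pos": the shift along the world's x, y, z in cm, a list of three; "yaw": the turn about the world's z in rad. A call has 1 to 10 rows; each row shifts and turns the commanded pose from where the row before left it; what a row does not reach is not made up. A row lasts 1/12 s, in which the tool goes at most 41.7 mm and 7.16 degrees, less where a joint would pass 70% of its speed; a pose out of reach is approached as far as the arm can. A call is refused whole if a number of a shift passes 4.17 or a number of a turn 0.125, either way. A call with a gripper value outside its range is refused whole. OPENING is the opening, from -1 (shut) to 1 (fully open), set as the call begins (- or left out, the last holds). The fingers move at their own pace and stop on an object; the grip force is fixed at half the most. Time passes only in rows, so rows that do not move let the fingers close. It gives the time, the measured TCP pose, the force, the opening and the grip force at its end, in the units of the state.
- status.read_state(): the state, without advancing time (a new reading comes with each control period).
- get_image(name): name is "scene" or "top"; returns a dict with "color" (384x512x3 uint8, red, green, blue), "z_map" (384x512 float32, mm along the optical axis (not along the pixel's ray), 0 where there is no reading), "fx", "fy", "cx", "cy" (pixels), "position" and "rotation" of the camera in the world. Camera axes: x right, y up, looking along -z (the intrinsics and any distortion apply to the point x, -y, -z); pixel columns grow to the right and rows downward; lengths in mm; the calibration is good to about 2 mm. A picture is of the moment at which its call begins.
- ctrl.finish_job(): hands the job in; it is judged then, once.
Trained networks look in a picture, given as the dict that the camera call returned (one of the last four; its "shot" number tells which), for a name from the list of things; names that differ only in an ending like _2 or _b are one class to them, and where a whole thing is asked for, a point or a joint stands for the part that bears it (a point fixed in the world has none). Each returns a list of dicts, best first, with "score" (0 to 1); they miss things now and then, are a little off and sometimes report something else, mostly with a low value. They report only what shows in the picture. A call takes as long as a camera call. They do not tell look-alikes from the thing itself.
- models.boxes_of(picture, name): "rect" ([left, top, right, bottom] in pixels, round what is visible of it).
The state is a dict: "clock": time; "qpos": joint angles; "qd": joint speeds; "tau": joint torques, N m; "eef_pos": TCP position; "tool_rot": TCP orientation; "force": force on the tool from outside, world axes, zero at the start; "torque": the same for the moment, N m; "width": finger opening in mm; "gripper_force": force on a finger pad.
Only numpy, scipy, OpenCV 4.12 (cv2) and the standard library are available. Lean on these libraries where they do the work, as an engineer would, in place of code of your own. Each camera call takes 0.05 s, during which the arm holds its last target. There are 200 camera calls.

## Working session

There is one attempt and no reset: what is moved stays moved. The work goes in short steps, Python scripts to look and compute and a shell command to move; the robot and the scene stay as the last step left them, time stands still between calls to the robot, and variables do not carry over. Pictures are saved under pics/ and viewed, at most 10 in all, crops included, and the job is handed in when it is done.

```bash
mkdir -p pics; cat > h.py <<'E'
import numpy as np, cv2
from cell import status, get_image, ctrl, models
def pts(p):
    z=p["z_map"]; v,u=np.mgrid[:z.shape[0],:z.shape[1]]
    c=np.stack([(u-p["cx"])/p["fx"]*z,-(v-p["cy"])/p["fy"]*z,-z],-1)
    w=c@np.array(p["rotation"]).T+np.array(p["position"]); w[z==0]=np.nan
    return w
E
python3 - <<'E'
from h import *
ims=[]
for n in("scene","top"):
    p=get_image(n); np.savez(n+"0.npz",**{k:np.array(v) for k,v in p.items()})
    cv2.imwrite(f"pics/{n}0.png",cv2.resize(p["color"][:,:,::-1],(800,600)))
    print(n,p["position"],np.round(p["rotation"],3).tolist(),p["fx"],[k for k in p])
    for k in("press","big_back","carriage","lever_ball","tab_top","die_seat","small_back"):
        print(k,[(np.round(b["rect"]).tolist(),round(b["score"],2)) for b in models.boxes_of(p,k)][:3])
print(status.read_state())
E
```

```text
scene [ 911.63762791 -772.80389347 1132.67507254] [0.758, 0.013, 0.432] 381.7676982312771 ['color', 'z_map', 'fx', 'fy', 'cx', 'cy', 'position', 'rotation', 'shot']
press [([224.0, 209.0, 305.0, 300.0], 0.78)]
big_back [([249.0, 184.0, 262.0, 194.0], 0.57), ([265.0, 198.0, 284.0, 208.0], 0.57), ([223.0, 190.0, 232.0, 197.0], 0.47)]
carriage [([268.0, 207.0, 290.0, 234.0], 0.88), ([224.0, 211.0, 305.0, 299.0], 0.42)]
lever_ball [([221.0, 208.0, 272.0, 269.0], 0.75), ([269.0, 207.0, 292.0, 236.0], 0.43)]
tab_top [([268.0, 211.0, 294.0, 235.0], 0.84), ([194.0, 295.0, 226.0, 338.0], 0.75), ([167.0, 286.0, 207.0, 322.0], 0.49)]
die_seat [([269.0, 210.0, 294.0, 237.0], 0.69), ([222.0, 212.0, 304.0, 303.0], 0.57), ([169.0, 284.0, 202.0, 323.0], 0.51)]
small_back [([264.0, 170.0, 271.0, 173.0], 0.52)]
top [ 350.14215036   27.92402785 1243.08917128] [0.175, -0.022, -1.559] 409.26568958996376 ['color', 'z_map', 'fx', 'fy', 'cx', 'cy', 'position', 'rotation', 'shot']
press [([216.0, 113.0, 350.0, 201.0], 0.57)]
big_back [([190.0, 189.0, 201.0, 205.0], 0.71), ([204.0, 228.0, 221.0, 245.0], 0.68)
[... 341 characters left out ...]
, 234.0], 0.68)]
{'clock': 0.8, 'qpos': array([-1.30781802,  0.62834606,  0.03848225,  1.51739598, -0.02698811,
        0.99628922, -0.01997568]), 'qd': array([-0.00078085,  0.00065486, -0.00082569, -0.00107042, -0.00101085,
        0.00107277, -0.00120945]), 'tau': array([-2.45281663e-04, -5.63217437e+01,  1.22501381e+00, -1.93778855e+01,
        1.08859470e-02,  1.26267489e-03, -1.07495282e-06]), 'eef_pos': array([209.85192345, 615.21937993, 231.34937114]), 'tool_rot': array([ 3.14151434e+00, -4.08698882e-05,  2.81283457e+00]), 'force': array([-0.57819459,  0.03561435, -0.14976849]), 'torque': array([-0.00811103,  0.02475773,  0.04898359]), 'gripper_force': 0.0, 'width': 85.34606266321619}
```

```bash
cat > h.py <<'E'
import numpy as np, cv2
from scipy.spatial.transform import Rotation as Ro
from cell import status, get_image, ctrl, models
def pts(p):
    z=p["z_map"]; v,u=np.mgrid[:z.shape[0],:z.shape[1]]
    c=np.stack([(u-p["cx"])/p["fx"]*z,-(v-p["cy"])/p["fy"]*z,-z],-1)
    w=c@Ro.from_euler("xyz",p["rotation"]).as_matrix().T+np.array(p["position"]); w[z==0]=np.nan
    return w
E
python3 - <<'E'
from h import *
for n in("scene","top"):
    p=dict(np.load(n+"0.npz")); w=pts(p)
    print(n,np.round(np.nanpercentile(w[...,2],[5,25,50]),1))
    x0,y0=(130,130) if n=="scene" else (130,90)
    c=p["color"][y0:y0+(210),x0:x0+280,::-1]
    cv2.imwrite(f"pics/{n}crop.png",cv2.resize(c,(800,600),interpolation=cv2.INTER_CUBIC))
E
```

```text
scene [-752.5 -289.4   -1.2]
top [-751.4   -1.1    1.7]
```

View pics/top0.png

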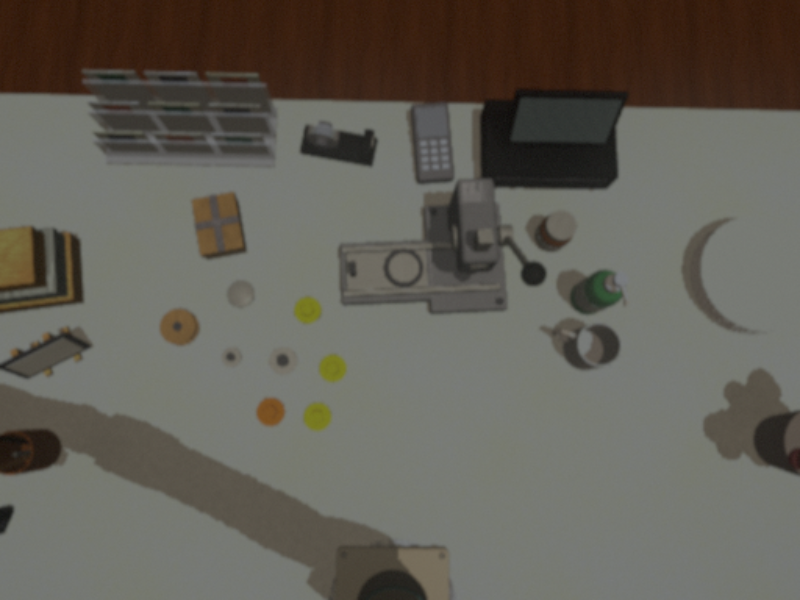

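View pics/scenecrop.png

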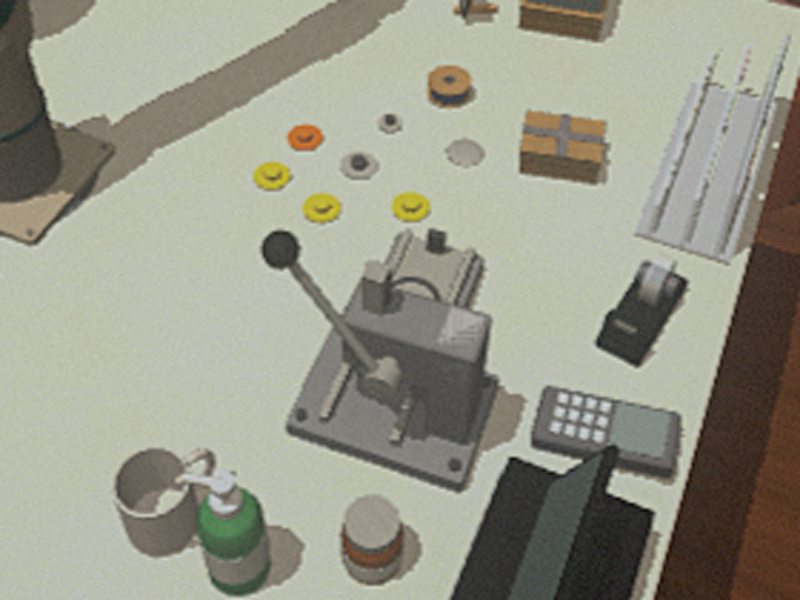

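View pics/topcrop.png

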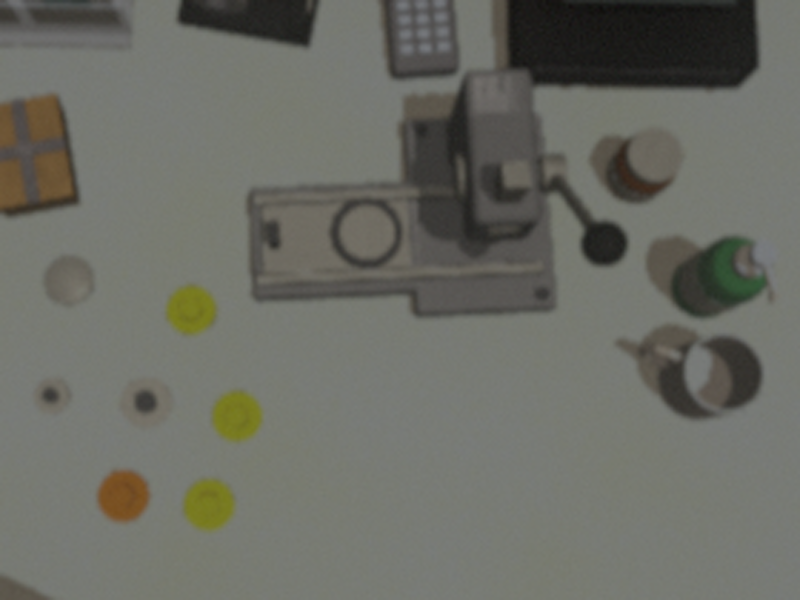

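The top view (in crop pixels) shows the plain grey large back at (146,402), the small one at (52,396), the die at (367,233), the tab at (271,233) and the lever ball at (604,243). The look-alikes are coloured. Next I'll measure these.

```bash
cat > m.py <<'E'
from h import *
def ray(p,u,v,z):
    c=np.array([(u-p["cx"])/p["fx"],-(v-p["cy"])/p["fy"],-1.]); d=Ro.from_euler("xyz",p["rotation"]).as_matrix()@c
    o=np.array(p["position"]); return o+d*(z-o[2])/d[2]
def dark(p,box,thr,z,n=8):
    x0,y0,x1,y1=box; g=cv2.cvtColor(p["color"],cv2.COLOR_RGB2GRAY)[y0:y1,x0:x1]
    g=cv2.resize(g,None,fx=n,fy=n,interpolation=cv2.INTER_CUBIC); m=(g<thr).astype(np.uint8)
    c=max(cv2.findContours(m,cv2.RETR_EXTERNAL,cv2.CHAIN_APPROX_NONE)[0],key=cv2.contourArea)
    e=cv2.fitEllipse(c); u=x0+(e[0][0]+.5)/n-.5; v=y0+(e[0][1]+.5)/n-.5
    return np.round(ray(p,u,v,z),1),np.round([u,v],2),np.round(np.array(e[1])/n,1)
E
python3 - <<'E'
from m import *
p=dict(np.load("top0.npz")); w=pts(p); g=cv2.cvtColor(p["color"],cv2.COLOR_RGB2GRAY)
print(g[226:237,171:192]); print(g[160:184:2,244:274:1])
print("mag",dark(p,(173,223,189,239),95,13))
print("die",dark(p,(244,158,273,186),95,56))
print("tab",dark(p,(219,165,230,178),80,76))
print("ball",dark(p,(332,165,351,185),60,320))
# ball from depth
for n in("top","scene"):
    q=dict(np.load(n+"0.npz")); W=pts(q).reshape(-1,3)
    m=(W[:,2]>290)&(W[:,2]<345)&(abs(W[:,1]+210)<90)&(abs(W[:,0]-560)<120)
    P=W[m]; print(n,len(P),np.round(P.min(0)),np.round(P.max(0)),np.round(P.mean(0)))
W=w.reshape(-1,3); u,v=np.meshgrid(np.arange(512),np.arange(384)); u=u.ravel();v=v.ravel()
s=(u>215)&(u<355)&(v>110)&(v<203)
for a,b in((20,36),(37,50),(50,60),(66,84),(190,210),(240,265)):
    P=W[s&(W[:,2]>a)&(W[:,2]<b)]
    r=cv2.minAreaRect(P[:,:2].astype(np.float32)); print(a,b,len(P),r,np.median(P,0))
E
```

```text
[[121 120 117 114 112 112 109 103  95  92  94  98 106 113 115 112 111 110
  116 118 122]
 [122 117 114 113 111 107  97  87  79  72  72  81  93 108 113 113 113 110
  113 119 122]
 [120 117 114 114 111 103  87  71  65  62  61  65  77  97 111 113 112 111
  111 116 121]
 [119 116 113 113 111 104  82  65  61  59  60  59  68  87 108 113 113 112
  114 115 120]
 [119 114 113 113 110 104  79  63  58  61  62  62  63  83 105 114 113 113
  113 115 119]
 [117 113 111 113 113 104  81  62  62  59  60  60  61  80 102 112 113 112
  113 116 118]
 [118 112 110 111 110 105  87  69  62  62  61  63  69  87 107 112 114 112
  113 116 119]
 [117 115 112 112 111 108  98  82  73  69  69  75  83  99 109 113 113 112
  112 117 120]
 [121 119 114 114 112 111 107 101  93  88  89  94 101 109 115 114 113 116
  116 119 121]
 [121 120 116 115 112 113 111 110 106 103 106 108 111 113 113 113 114 116
  119 123 121]
 [121 122 119 117 113 113 113 115 112 112 112 114 113 115 113 113 113 116
  120 120 123]]
[[ 95  91  90  92  94  92  85  75  68  66  64  66  68  66  64  64  67  67
   63  64  70  79  89  94  95  94  97  97  91 
[... 2076 characters left out ...]
5.30899047851562), 88.59613037109375) [611.30869316  21.97771579  43.06283805]
50 60 565 ((689.49853515625, -110.71633911132812), (223.471923828125, 402.8978576660156), 3.7089734077453613) [627.45189373 -19.94530712  55.76335405]
66 84 159 ((685.1598510742188, -116.6934814453125), (170.6089324951172, 438.4754943847656), 24.649044036865234) [ 726.10099111 -233.06153435   71.88914736]
190 210 1153 ((672.1889038085938, -147.02130126953125), (149.1934356689453, 90.21537017822266), 3.977857828140259) [ 677.0443613  -129.888743    200.84974194]
240 265 140 ((616.523681640625, -159.24288940429688), (80.48345184326172, 29.2385311126709), 66.30711364746094) [ 622.98343113 -138.13586515  257.29403083]
```

```bash
cat >> m.py <<'E'
def bright(p,seed,lo,hi,z,box,n=8):
    x0,y0,x1,y1=box; g=cv2.cvtColor(p["color"],cv2.COLOR_RGB2GRAY)[y0:y1,x0:x1]
    g=cv2.resize(g,None,fx=n,fy=n,interpolation=cv2.INTER_CUBIC); m=((g>lo)&(g<hi)).astype(np.uint8)
    L=cv2.connectedComponents(m)[1]; l=L[int((seed[1]-y0+.5)*n),int((seed[0]-x0+.5)*n)]
    c=max(cv2.findContours((L==l).astype(np.uint8),cv2.RETR_EXTERNAL,cv2.CHAIN_APPROX_NONE)[0],key=cv2.contourArea)
    e=cv2.fitEllipse(c); u=x0+(e[0][0]+.5)/n-.5; v=y0+(e[0][1]+.5)/n-.5
    return np.round(ray(p,u,v,z),1),np.round([u,v],2),np.round(np.array(e[1])/n,1)
E
python3 - <<'E'
from m import *
p=dict(np.load("top0.npz")); q=dict(np.load("scene0.npz"))
for lo in (78,84,90): print("front",bright(p,(258,172),lo,255,55,(240,155,277,190)))
for t in (60,70,80): print("tab",dark(p,(219,165,230,178),t,76))
for t in (80,88,95): print("mag",dark(p,(173,223,189,239),t,13))
g=cv2.cvtColor(q["color"],cv2.COLOR_RGB2GRAY)
print("scene mag",[dark(q,(249,181,263,193),t,11) for t in(90,100)]); 
print("scene ball",[dark(q,(220,208,236,225),t,320) for t in(60,80)])
# outlines with yaw
for n,P in(("top",p),("scene",q)):
    W=pts(P).reshape(-1,3)
    a=(abs(W[:,0]-620)<75)&(W[:,1]>-40)&(W[:,1]<130)
    S=W[a&(W[:,2]>40)&(W[:,2]<48)]
    # strips: two lines
    for lo,hi in((540,605),(640,720)):
        s=S[(S[:,0]>lo)&(S[:,0]<hi)]
        if len(s)>20:
            f=np.polyfit(s[:,1],s[:,0],1); s=s[abs(np.polyval(f,s[:,1])-s[:,0])<6];f=np.polyfit(s[:,1],s[:,0],1); print(n,"strip",len(s),f, "yaw",-np.arctan(f[0]))
    H=W[(abs(W[:,0]-680)<110)&(abs(W[:,1]+135)<80)&(W[:,2]>195)&(W[:,2]<205)]
    if len(H)>20: print(n,"head",len(H),cv2.minAreaRect(H[:,:2].astype(np.float32)))
    T=W[(abs(W[:,0]-612)<25)&(W[:,1]>60)&(W[:,1]<115)&(W[:,2]>68)&(W[:,2]<82)]; print(n,"tabtop",len(T),T.mean(0),T.min(0),T.max(0))
    # ball sphere fit
    from scipy.optimize import least_squares
    B=W[np.linalg.norm(W-[557,-196,320],axis=1)<27]
    r=least_squares(lambda c:np.linalg.norm(B-c,axis=1)-19,[557,-196,318],loss="soft_l1"); print(n,"ball",len(B),r.x,abs(r.fun).mean())
E
```

```text
front (array([618.6, -14. ,  55. ]), array([258.05, 170.86]), array([19.2, 19.7]))
front (array([618.6, -14. ,  55. ]), array([258.05, 170.86]), array([18.6, 19.3]))
front (array([618.6, -14. ,  55. ]), array([258.06, 170.87]), array([18.1, 18.8]))
tab (array([608.7,  82.9,  76. ]), array([225.06, 172.04]), array([2.8, 9.1]))
tab (array([610.1,  84.3,  76. ]), array([224.59, 171.57]), array([5.2, 9.3]))
tab (array([610.7,  86.1,  76. ]), array([223.99, 171.35]), array([ 7.2, 10.6]))
mag (array([442.6, 215. ,  13. ]), array([180.43, 230.17]), array([6.9, 7.1]))
mag (array([442.6, 215. ,  13. ]), array([180.42, 230.15]), array([7.5, 7.9]))
mag (array([442.7, 215.1,  13. ]), array([180.4 , 230.13]), array([8.1, 8.6]))
scene mag [(array([445.2, 215.8,  11. ]), array([255.33, 186.63]), array([4.5, 5. ])), (array([445. , 216.1,  11. ]), array([255.31, 186.58]), array([4.9, 5.4]))]
scene ball [(array([ 552. , -193.3,  320. ]), array([227.6 , 216.69]), array([10.9, 11.2])), (array([ 552.9, -194. ,  320. ]), array([227.77, 216.96]), array([12.3, 13. ]))]
top strip 131 [3.66560610e-02 5.821691
[... 207 characters left out ...]
28140259)
top tabtop 31 [612.99284354  81.70970683  75.94126066] [601.16534605  77.16419192  70.20251247] [624.43717011  86.3062465   80.67880565]
top ball 214 [ 553.43167306 -197.0363153   320.74498495] 0.8369064291886549
scene strip 26 [-8.73487406e-02  5.87381923e+02] yaw 0.08712760090167224
scene strip 48 [-4.75374419e-02  6.60438345e+02] yaw 0.04750168185523853
scene head 742 ((675.7919921875, -140.63323974609375), (151.5706787109375, 87.07537841796875), 13.725086212158203)
scene tabtop 24 [616.41358321  83.89652318  73.89965993] [605.75767644  77.05605476  68.17789099] [627.52163995  92.4464695   79.26120259]
scene ball 155 [ 554.24438145 -193.7436303   319.16718964] 1.2043552700248696
```

```bash
python3 -m handwheel '[{"delta_pos":[1.0,-2.0,0],"yaw":0.04},{"delta_pos":[2.0,-3.4,0],"yaw":0.04},{"delta_pos":[2.0,-3.4,0],"yaw":0.04},{"delta_pos":[2.0,-3.4,0],"yaw":0.04},{"delta_pos":[2.0,-3.4,0],"yaw":0.04},{"delta_pos":[2.0,-3.4,0],"yaw":0.04},{"delta_pos":[2.0,-3.4,0],"yaw":0.04},{"delta_pos":[2.0,-3.4,0],"yaw":0.04},{"delta_pos":[2.0,-3.4,0],"yaw":0.04},{"delta_pos":[2.0,-3.4,0],"yaw":0.036}]' 0.2
```

```text
clock: 1.63
eef_pos: [400.7, 287.6, 231.6]
tool_rot: [3.141, 0.001, -3.072]
force: [1.5, -0.4, 0.7]
width: 51.1
gripper_force: 0.0
```

```bash
python3 -m handwheel '[{"delta_pos":[1.4,-2.5,-2]},{"delta_pos":[1.5,-2.5,-2]},{"delta_pos":[1.4,-2.4,-2]},{"delta_pos":[0,0,-3.5]},{"delta_pos":[0,0,-3.5]},{"delta_pos":[0,0,-3]},{"delta_pos":[0,0,-2]},{"delta_pos":[0,0,0]},{"delta_pos":[0,0,0]}]'
```

```text
schema error: expected keys delta_pos, yaw
```

```bash
python3 -m handwheel '[{"delta_pos":[1.4,-2.5,-2],"yaw":0},{"delta_pos":[1.5,-2.5,-2],"yaw":0},{"delta_pos":[1.4,-2.4,-2],"yaw":0},{"delta_pos":[0,0,-3.5],"yaw":0},{"delta_pos":[0,0,-3.5],"yaw":0},{"delta_pos":[0,0,-3],"yaw":0},{"delta_pos":[0,0,-2],"yaw":0},{"delta_pos":[0,0,0],"yaw":0},{"delta_pos":[0,0,0],"yaw":0}]'
```

```text
clock: 2.38
eef_pos: [442.5, 215.0, 50.8]
tool_rot: [-3.141, -0.002, -3.074]
force: [-0.2, 0.2, 0.7]
width: 51.3
gripper_force: 0.0
```

```bash
python3 - <<'E'
from h import *
print(status.read_state()["eef_pos"])
p=get_image("scene"); cv2.imwrite("pics/g1.png",cv2.resize(p["color"][140:230,200:320,::-1],(800,600),interpolation=cv2.INTER_CUBIC))
E
```

```text
[442.46861854 214.97461785  50.8430952 ]
```

View pics/g1.png

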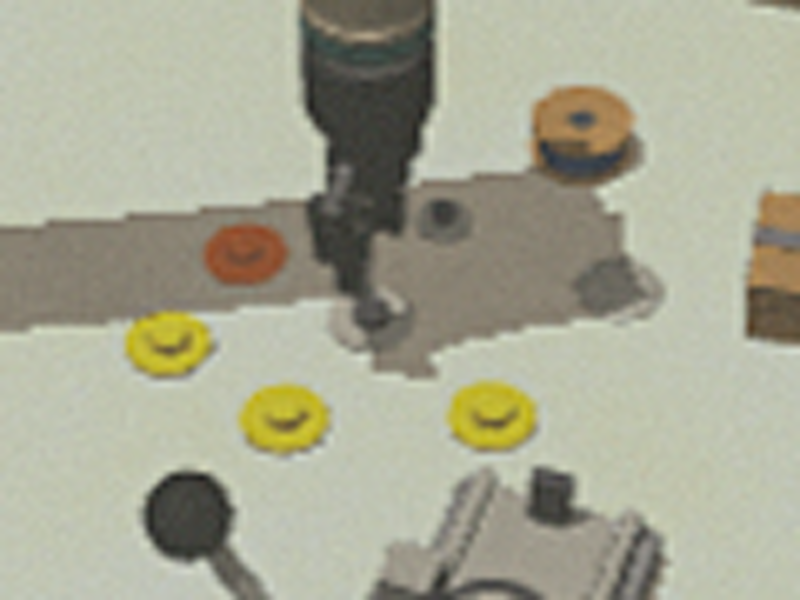

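The gripper is centred above the grey large back at about crop (372,318), so I'll descend and close.

```bash
python3 -m handwheel '[{"delta_pos":[0,0,-2],"yaw":0},{"delta_pos":[0,0,-1.5],"yaw":0},{"delta_pos":[0,0,-1.0],"yaw":0},{"delta_pos":[0,0,0],"yaw":0}]' && python3 -m handwheel '[{"delta_pos":[0,0,0],"yaw":0},{"delta_pos":[0,0,0],"yaw":0},{"delta_pos":[0,0,0],"yaw":0},{"delta_pos":[0,0,0],"yaw":0},{"delta_pos":[0,0,0],"yaw":0},{"delta_pos":[0,0,0],"yaw":0},{"delta_pos":[0,0,0],"yaw":0},{"delta_pos":[0,0,0],"yaw":0}]' -1
```

```text
clock: 2.77
eef_pos: [443.0, 215.3, 6.2]
tool_rot: [-3.142, -0.0, -3.074]
force: [0.8, -0.1, 0.9]
width: 51.2
gripper_force: 0.0
clock: 3.43
eef_pos: [443.7, 215.6, 7.8]
tool_rot: [3.141, 0.002, -3.074]
force: [-0.4, -0.5, 6.4]
width: 20.2
gripper_force: 58.5
```

```bash
python3 -m handwheel '[{"delta_pos":[0,0,1],"yaw":0},{"delta_pos":[0,0,2],"yaw":0},{"delta_pos":[0,0,3],"yaw":0},{"delta_pos":[0,0,3.5],"yaw":0},{"delta_pos":[0,0,0],"yaw":0},{"delta_pos":[0,0,0],"yaw":0}]'; python3 - <<'E'
from h import *
p=get_image("scene"); np.savez("s2.npz",**{k:np.array(v) for k,v in p.items()}); a=cv2.resize(p["color"][145:205,215:295,::-1],(800,600),interpolation=cv2.INTER_CUBIC)
cv2.imwrite("pics/g2.png",a)
E
```

```text
clock: 3.93
eef_pos: [444.5, 216.0, 104.1]
tool_rot: [3.139, 0.005, -3.075]
force: [0.2, 0.5, -1.1]
width: 19.8
gripper_force: 58.7
```

View pics/g2.png

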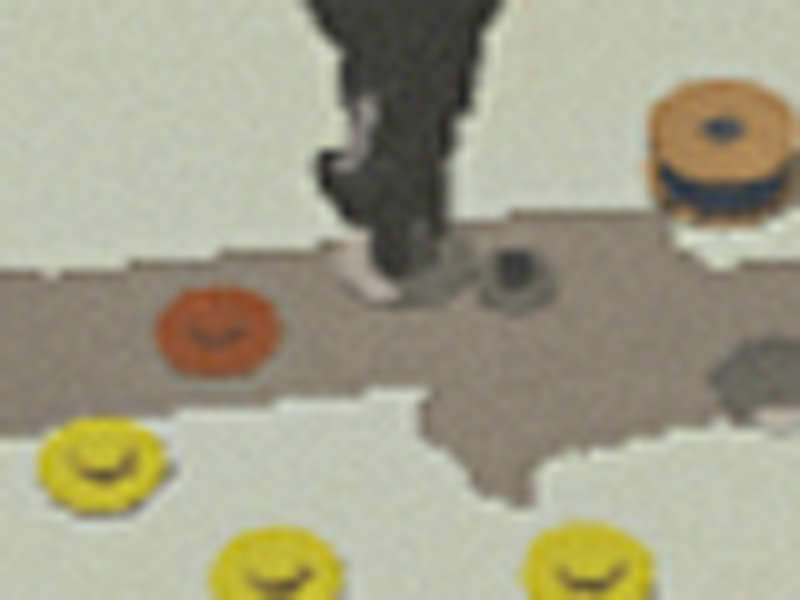

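The back is held level by its magnet. I'll carry it over the die.

```bash
python3 -m handwheel '[{"delta_pos":[0.8,-1.1,0.5],"yaw":0},{"delta_pos":[1.7,-2.2,0.5],"yaw":0},{"delta_pos":[2.1,-2.75,0],"yaw":0},{"delta_pos":[2.1,-2.75,0],"yaw":0},{"delta_pos":[2.1,-2.75,0],"yaw":0},{"delta_pos":[2.1,-2.75,0],"yaw":0},{"delta_pos":[2.1,-2.75,0],"yaw":0},{"delta_pos":[2.1,-2.75,0],"yaw":0},{"delta_pos":[1.6,-2.1,0],"yaw":0},{"delta_pos":[0.8,-1.05,0],"yaw":0}]'; python3 -m handwheel '[{"delta_pos":[0,0,0],"yaw":0},{"delta_pos":[0,0,-1],"yaw":0},{"delta_pos":[0,0,-1.5],"yaw":0},{"delta_pos":[0,0,-1],"yaw":0},{"delta_pos":[0,0,0],"yaw":0},{"delta_pos":[0,0,0],"yaw":0},{"delta_pos":[0,0,0],"yaw":0}]'
```

```text
clock: 4.82
eef_pos: [618.8, -19.1, 109.9]
tool_rot: [-3.139, -0.001, -3.079]
force: [0.8, -0.5, -0.5]
width: 19.8
gripper_force: 58.8
clock: 5.4
eef_pos: [617.7, -13.2, 76.4]
tool_rot: [3.141, -0.0, -3.073]
force: [-0.6, -0.0, 0.5]
width: 19.8
gripper_force: 58.8
```

```bash
python3 -m handwheel '[{"delta_pos":[0.15,0,-0.5],"yaw":0},{"delta_pos":[0,0,-0.3],"yaw":0},{"delta_pos":[0,0,-0.3],"yaw":0},{"delta_pos":[0,0,-0.2],"yaw":0},{"delta_pos":[0,0,-0.1],"yaw":0},{"delta_pos":[0,0,0],"yaw":0},{"delta_pos":[0,0,0],"yaw":0}]'; python3 -m handwheel '[{"delta_pos":[0,0,-0.1],"yaw":0},{"delta_pos":[0,0,0],"yaw":0},{"delta_pos":[0,0,0],"yaw":0}]'
```

```text
clock: 5.98
eef_pos: [619.4, -14.3, 62.3]
tool_rot: [3.142, -0.0, -3.075]
force: [-0.2, 0.9, -0.7]
width: 20.3
gripper_force: 58.8
clock: 6.23
eef_pos: [619.4, -14.3, 61.4]
tool_rot: [-3.142, 0.0, -3.074]
force: [-0.1, 0.1, -0.8]
width: 19.8
gripper_force: 58.8
```

```bash
python3 -m handwheel '[{"delta_pos":[0,0,-0.1],"yaw":0},{"delta_pos":[0,0,0],"yaw":0}]'; python3 -m handwheel '[{"delta_pos":[0,0,0],"yaw":0},{"delta_pos":[0,0,0],"yaw":0},{"delta_pos":[0,0,0],"yaw":0},{"delta_pos":[0,0,0],"yaw":0},{"delta_pos":[0,0,1],"yaw":0},{"delta_pos":[0,0,2],"yaw":0},{"delta_pos":[0,0,3],"yaw":0},{"delta_pos":[0,3,3],"yaw":0},{"delta_pos":[0,4,0],"yaw":0},{"delta_pos":[0,4,0],"yaw":0}]' 0.2;  python3 -m handwheel '[{"delta_pos":[0,3,0],"yaw":0},{"delta_pos":[0,2,0],"yaw":0},{"delta_pos":[0,0,0],"yaw":0}]' -1
python3 - <<'E'
from m import *
p=get_image("top"); np.savez("top1.npz",**{k:np.array(v) for k,v in p.items()}); a=cv2.resize(p["color"][150:195,215:275,::-1],(800,600),interpolation=cv2.INTER_CUBIC)
cv2.imwrite("pics/t1.png",a)
for t in (80,88): print("mag",dark(p,(251,163,266,179),t,66))
E
```

```text
clock: 6.4
eef_pos: [619.5, -14.3, 60.9]
tool_rot: [-3.142, 0.0, -3.074]
force: [-0.6, -0.0, 3.5]
width: 20.0
gripper_force: 59.4
clock: 7.23
eef_pos: [621.4, 95.1, 153.1]
tool_rot: [3.142, 0.006, -3.078]
force: [-0.2, 0.9, 0.0]
width: 51.3
gripper_force: 0.0
clock: 7.48
eef_pos: [618.6, 153.3, 150.8]
tool_rot: [3.136, 0.001, -3.066]
force: [-0.1, 1.4, 0.3]
width: 15.3
gripper_force: 0.0
mag (array([617.6, -14. ,  66. ]), array([258.2 , 170.36]), array([7. , 7.3]))
mag (array([617.7, -14. ,  66. ]), array([258.18, 170.34]), array([7.7, 7.9]))
```

View pics/t1.png

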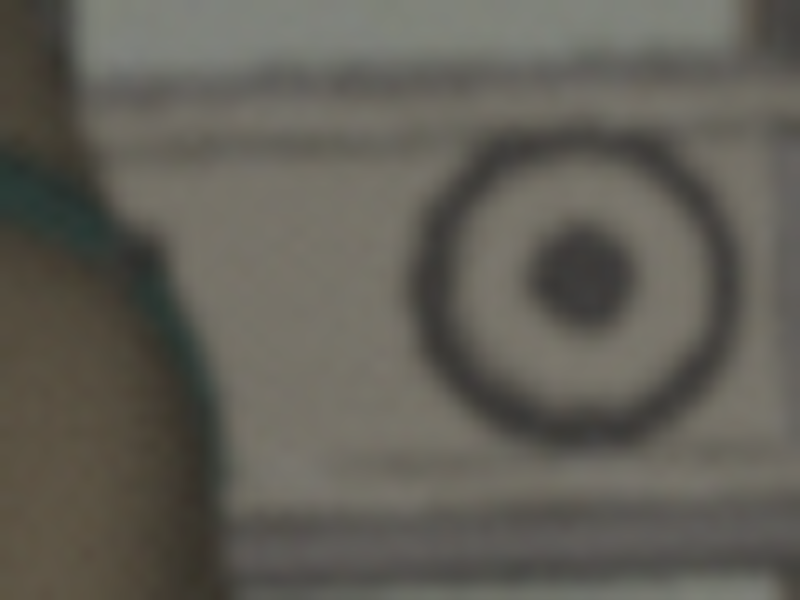

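The back is seated: the contact force appeared at seat height, and the magnet is centred in the ring at crop (583,275). Next I'll push the tab.

```bash
python3 -m handwheel '[{"delta_pos":[-0.5,0,-1],"yaw":0},{"delta_pos":[-0.6,0,-2],"yaw":0},{"delta_pos":[0,0,-3],"yaw":0},{"delta_pos":[0,0,-2.5],"yaw":0},{"delta_pos":[0,0,-1],"yaw":0},{"delta_pos":[0,0,0],"yaw":0},{"delta_pos":[0,0,0],"yaw":0},{"delta_pos":[0,0,0],"yaw":0}]' -1
```

```text
clock: 8.2
eef_pos: [609.8, 144.9, 56.4]
tool_rot: [3.141, 0.003, -3.075]
force: [0.3, 0.0, 0.5]
width: 0.1
gripper_force: 0.0
```

Now push along -y_p in moderate steps (about +0.067 in x per unit of -y).

```bash
python3 -m handwheel '[{"delta_pos":[0.06,-0.9,0],"yaw":0},{"delta_pos":[0.07,-1,0],"yaw":0},{"delta_pos":[0.07,-1,0],"yaw":0},{"delta_pos":[0.05,-0.7,0],"yaw":0},{"delta_pos":[0.03,-0.5,0],"yaw":0},{"delta_pos":[0.04,-0.6,0],"yaw":0},{"delta_pos":[0.04,-0.6,0],"yaw":0},{"delta_pos":[0.05,-0.7,0],"yaw":0},{"delta_pos":[0.05,-0.8,0],"yaw":0},{"delta_pos":[0.05,-0.8,0],"yaw":0}]'
python3 -m handwheel '[{"delta_pos":[0.06,-0.9,0],"yaw":0},{"delta_pos":[0.06,-0.9,0],"yaw":0},{"delta_pos":[0.06,-0.9,0],"yaw":0},{"delta_pos":[0.06,-0.9,0],"yaw":0},{"delta_pos":[0.05,-0.8,0],"yaw":0},{"delta_pos":[0.03,-0.5,0],"yaw":0},{"delta_pos":[0.02,-0.3,0],"yaw":0}]'
```

```text
clock: 9.03
eef_pos: [613.6, 68.9, 54.9]
tool_rot: [3.141, 0.0, -3.074]
force: [-0.2, 2.2, 1.2]
width: -0.2
gripper_force: 1.3
clock: 9.62
eef_pos: [617.0, 15.5, 54.7]
tool_rot: [-3.141, -0.0, -3.076]
force: [-0.4, 2.2, 1.3]
width: -0.0
gripper_force: 1.0
```

```bash
python3 -m handwheel '[{"delta_pos":[0.03,-0.4,0],"yaw":0},{"delta_pos":[0.03,-0.4,0],"yaw":0},{"delta_pos":[0.03,-0.4,0],"yaw":0},{"delta_pos":[0.03,-0.4,0],"yaw":0},{"delta_pos":[0.02,-0.3,0],"yaw":0},{"delta_pos":[0.01,-0.2,0],"yaw":0},{"delta_pos":[0.01,-0.2,0],"yaw":0}]'
python3 -m handwheel '[{"delta_pos":[0.01,-0.2,0],"yaw":0},{"delta_pos":[0.01,-0.2,0],"yaw":0},{"delta_pos":[0.01,-0.2,0],"yaw":0},{"delta_pos":[0.01,-0.2,0],"yaw":0}]'
```

```text
clock: 10.2
eef_pos: [618.3, -6.1, 54.7]
tool_rot: [3.142, -0.0, -3.075]
force: [-0.2, 1.9, 0.7]
width: 0.0
gripper_force: 1.1
clock: 10.53
eef_pos: [618.8, -13.9, 54.7]
tool_rot: [3.141, -0.0, -3.074]
force: [-0.0, 1.9, 0.5]
width: 0.2
gripper_force: 1.1
```

```bash
python3 -m handwheel '[{"delta_pos":[0.01,-0.15,0],"yaw":0},{"delta_pos":[0.01,-0.15,0],"yaw":0},{"delta_pos":[0,-0.15,0],"yaw":0}]'
python3 -m handwheel '[{"delta_pos":[0.01,-0.15,0],"yaw":0},{"delta_pos":[0.01,-0.15,0],"yaw":0},{"delta_pos":[0,-0.15,0],"yaw":0}]'
```

```text
clock: 10.78
eef_pos: [619.1, -18.4, 54.7]
tool_rot: [3.142, 0.0, -3.074]
force: [0.8, 1.9, 0.8]
width: 0.1
gripper_force: 1.1
clock: 11.03
eef_pos: [619.2, -20.2, 54.8]
tool_rot: [3.138, 0.0, -3.073]
force: [-0.7, 9.0, 0.4]
width: 0.5
gripper_force: 4.6
```

```bash
python3 -m handwheel '[{"delta_pos":[0,-0.1,0],"yaw":0},{"delta_pos":[0,0,0],"yaw":0},{"delta_pos":[0,0,0],"yaw":0},{"delta_pos":[0,0,0],"yaw":0}]'
python3 - <<'E'
from m import *
p=get_image("top"); q=get_image("scene")
for n,P in(("top",p),("scene",q)):
    W=pts(P).reshape(-1,3); B=W[np.linalg.norm(W-[554,-195,320],axis=1)<27]
    from scipy.optimize import least_squares
    r=least_squares(lambda c:np.linalg.norm(B-c,axis=1)-19,[554,-195,320],loss="soft_l1"); print(n,len(B),r.x)
print(bright(p,(340,174),-1,60,320,(325,160,358,190)))
E
```

```text
clock: 11.37
eef_pos: [619.1, -20.1, 54.8]
tool_rot: [3.138, 0.0, -3.072]
force: [0.3, 8.1, 0.9]
width: 0.0
gripper_force: 4.1
top 215 [ 553.3847865  -196.93487906  320.70099954]
scene 154 [ 554.06464936 -193.62265684  318.90296694]
(array([ 558.1, -192.9,  320. ]), array([339.15, 172.46]), array([13.4, 25.3]))
```

```bash
python3 -m handwheel '[{"delta_pos":[0,0.8,0],"yaw":0},{"delta_pos":[0,2,0],"yaw":0},{"delta_pos":[0,1,2],"yaw":0},{"delta_pos":[0,0,3.5],"yaw":0},{"delta_pos":[0,0,4],"yaw":0},{"delta_pos":[0,0,4],"yaw":0},{"delta_pos":[0,0,4],"yaw":0},{"delta_pos":[0,0,4],"yaw":0},{"delta_pos":[0,0,4],"yaw":0},{"delta_pos":[0,0,4],"yaw":0}]' -1; python3 -m handwheel '[{"delta_pos":[0,0,3],"yaw":0},{"delta_pos":[-1,-3,1],"yaw":0},{"delta_pos":[-1,-3,0],"yaw":0},{"delta_pos":[-1,-3,0],"yaw":0},{"delta_pos":[-1,-3,0],"yaw":0},{"delta_pos":[-1,-3,0],"yaw":0},{"delta_pos":[-1,-3,0],"yaw":0},{"delta_pos":[-0.5,-2,0],"yaw":0},{"delta_pos":[0,0,0],"yaw":0},{"delta_pos":[0,0,0],"yaw":0}]' 1
```

```text
clock: 12.3
eef_pos: [618.8, 12.8, 352.0]
tool_rot: [-3.14, 0.0, -3.076]
force: [1.3, -0.3, -0.8]
width: 0.2
gripper_force: 0.0
clock: 13.13
eef_pos: [553.3, -188.2, 389.7]
tool_rot: [-3.14, -0.001, -3.079]
force: [-0.7, 0.3, -0.0]
width: 85.4
gripper_force: 0.0
```

```bash
python3 -m handwheel '[{"delta_pos":[0,-0.6,-1],"yaw":0},{"delta_pos":[0,0,-2],"yaw":0},{"delta_pos":[0,0,-2.5],"yaw":0},{"delta_pos":[0,0,-2],"yaw":0},{"delta_pos":[0,0,-1.0],"yaw":0},{"delta_pos":[0,0,-0.5],"yaw":0},{"delta_pos":[0,0,0],"yaw":0}]'; python3 -m handwheel '[{"delta_pos":[0,0,0],"yaw":0},{"delta_pos":[0,0,0],"yaw":0},{"delta_pos":[0,0,0],"yaw":0},{"delta_pos":[0,0,0],"yaw":0},{"delta_pos":[0,0,0],"yaw":0},{"delta_pos":[0,0,0],"yaw":0},{"delta_pos":[0,0,0],"yaw":0}]' -1
```

```text
clock: 13.72
eef_pos: [554.1, -191.1, 298.7]
tool_rot: [3.141, -0.002, -3.073]
force: [0.5, -0.0, 0.1]
width: 85.1
gripper_force: 0.0
clock: 14.3
eef_pos: [555.1, -196.1, 302.1]
tool_rot: [-3.135, 0.004, -3.077]
force: [-0.5, -6.5, 5.7]
width: 35.4
gripper_force: 59.1
```

```bash
python3 -c "
import numpy as np
t=np.r_[np.linspace(0,1.3,14),1.33];a=1.012-t;x=-20*np.cos(a);z=20*np.sin(a)
for i in range(14):d=x[i+1]-x[i];print(round(t[i+1],2),[round(d*.998,2),round(d*.067,2),round(z[i+1]-z[i],2)])"
```

```text
0.1 [np.float64(-1.64), np.float64(-0.11), np.float64(-1.14)]
0.2 [np.float64(-1.51), np.float64(-0.1), np.float64(-1.3)]
0.3 [np.float64(-1.38), np.float64(-0.09), np.float64(-1.45)]
0.4 [np.float64(-1.23), np.float64(-0.08), np.float64(-1.58)]
0.5 [np.float64(-1.06), np.float64(-0.07), np.float64(-1.69)]
0.6 [np.float64(-0.89), np.float64(-0.06), np.float64(-1.79)]
0.7 [np.float64(-0.71), np.float64(-0.05), np.float64(-1.87)]
0.8 [np.float64(-0.52), np.float64(-0.03), np.float64(-1.93)]
0.9 [np.float64(-0.32), np.float64(-0.02), np.float64(-1.97)]
1.0 [np.float64(-0.12), np.float64(-0.01), np.float64(-2.0)]
1.1 [np.float64(0.08), np.float64(0.01), np.float64(-2.0)]
1.2 [np.float64(0.27), np.float64(0.02), np.float64(-1.98)]
1.3 [np.float64(0.47), np.float64(0.03), np.float64(-1.94)]
1.33 [np.float64(0.18), np.float64(0.01), np.float64(-0.57)]
```

```bash
python3 -m handwheel '[{"delta_pos":[-0.8,-0.05,-0.55],"yaw":0},{"delta_pos":[-0.84,-0.06,-0.6],"yaw":0},{"delta_pos":[-1.51,-0.1,-1.3],"yaw":0},{"delta_pos":[-1.38,-0.09,-1.45],"yaw":0},{"delta_pos":[-1.23,-0.08,-1.58],"yaw":0},{"delta_pos":[0,0,0],"yaw":0}]'
```

```text
clock: 14.8
eef_pos: [493.7, -199.9, 244.8]
tool_rot: [-3.137, -0.002, -3.081]
force: [-5.0, -6.9, 8.5]
width: 34.9
gripper_force: 62.6
```

```bash
python3 -m handwheel '[{"delta_pos":[-1.06,-0.07,-1.69],"yaw":0},{"delta_pos":[-0.89,-0.06,-1.79],"yaw":0},{"delta_pos":[-0.71,-0.05,-1.87],"yaw":0},{"delta_pos":[-0.52,-0.03,-1.93],"yaw":0},{"delta_pos":[-0.32,-0.02,-1.97],"yaw":0},{"delta_pos":[-0.12,-0.01,-2.0],"yaw":0},{"delta_pos":[0.08,0.01,-2.0],"yaw":0},{"delta_pos":[0,0,0],"yaw":0}]'
```

```text
clock: 15.47
eef_pos: [461.5, -201.9, 111.5]
tool_rot: [-3.137, 0.001, -3.077]
force: [-2.5, -8.2, 8.1]
width: 35.0
gripper_force: 67.5
```

```bash
python3 -m handwheel '[{"delta_pos":[0.13,0.01,-1],"yaw":0},{"delta_pos":[0.14,0.01,-0.98],"yaw":0},{"delta_pos":[0.23,0.01,-0.97],"yaw":0},{"delta_pos":[0.24,0.02,-0.97],"yaw":0},{"delta_pos":[0,0,0],"yaw":0}]'; python3 - <<'E'
from m import *
s=status.read_state(); print(s["eef_pos"],s["force"])
q=get_image("scene"); np.savez("s3.npz",**{k:np.array(v) for k,v in q.items()})
cv2.imwrite("pics/l1.png",cv2.resize(q["color"][190:325,150:330,::-1],(800,600),interpolation=cv2.INTER_CUBIC))
E
```

```text
clock: 15.88
eef_pos: [471.9, -201.3, 74.3]
tool_rot: [-3.136, 0.006, -3.077]
force: [-0.2, -6.7, 13.2]
width: 35.4
gripper_force: 66.1
[ 471.93799896 -201.33915781   74.33897546] [-0.22976299 -6.65841653 13.17452299]
```

View pics/l1.png

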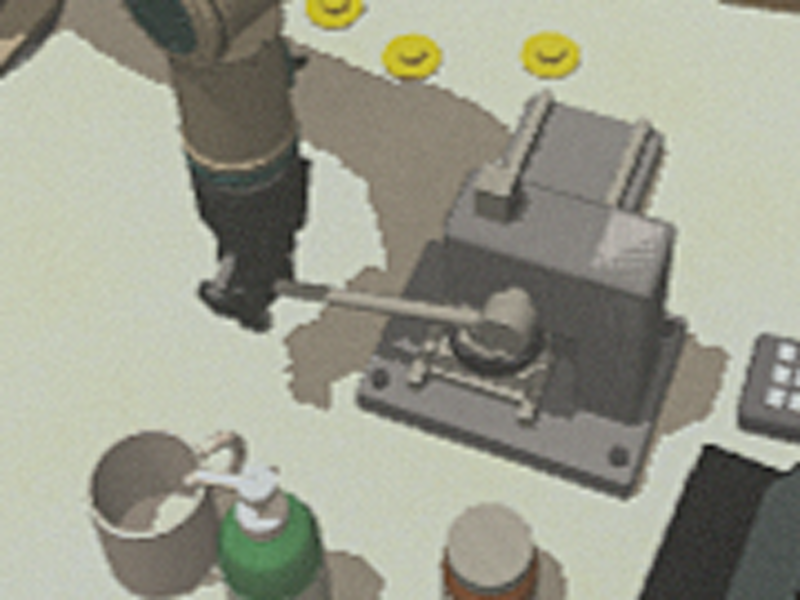

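The ball is gripped and the lever is down near its stop. I'll press a bit further to confirm the stop.

```bash
python3 -m handwheel '[{"delta_pos":[0.05,0,-0.2],"yaw":0},{"delta_pos":[0.05,0,-0.2],"yaw":0},{"delta_pos":[0,0,0],"yaw":0},{"delta_pos":[0,0,0],"yaw":0}]';python3 -m handwheel '[{"delta_pos":[0.05,0,-0.2],"yaw":0},{"delta_pos":[0.0,0,-0.2],"yaw":0},{"delta_pos":[0,0,0],"yaw":0},{"delta_pos":[0,0,0],"yaw":0},{"delta_pos":[0,0,0],"yaw":0},{"delta_pos":[0,0,0],"yaw":0}]'
```

```text
clock: 16.27
eef_pos: [472.7, -201.3, 71.6]
tool_rot: [-3.136, 0.007, -3.077]
force: [-0.4, -6.0, 13.9]
width: 34.9
gripper_force: 66.1
clock: 16.77
eef_pos: [473.7, -201.3, 68.4]
tool_rot: [-3.135, 0.008, -3.077]
force: [-1.1, -4.1, 19.9]
width: 35.4
gripper_force: 66.8
```

```bash
python3 -m handwheel '[{"delta_pos":[0,0,-0.2],"yaw":0},{"delta_pos":[0,0,-0.2],"yaw":0},{"delta_pos":[0,0,0],"yaw":0},{"delta_pos":[0,0,0],"yaw":0},{"delta_pos":[0,0,0],"yaw":0},{"delta_pos":[0,0,0],"yaw":0}]'
```

```text
clock: 17.27
eef_pos: [474.3, -201.3, 66.5]
tool_rot: [-3.135, 0.01, -3.076]
force: [-4.9, -3.1, 38.4]
width: 35.3
gripper_force: 68.0
```

```bash
python3 -m handwheel '[{"delta_pos":[0,0,0.15],"yaw":0},{"delta_pos":[0,0,0],"yaw":0},{"delta_pos":[0,0,0],"yaw":0},{"delta_pos":[0,0,0],"yaw":0}]'; python3 - <<'E'
from m import *
for n in("top","scene"):
    W=pts(get_image(n)).reshape(-1,3)
    # rod points in press frame, x -130..-10
    d=W-[628,-135,0]; c,s=np.cos(.067),np.sin(.067); P=np.c_[c*d[:,0]+s*d[:,1],-s*d[:,0]+c*d[:,1],d[:,2]]
    r=P[(P[:,0]>-105)&(P[:,0]<0)&(abs(P[:,1]+55)<9)&(P[:,2]>85)&(P[:,2]<175)]
    f=np.polyfit(r[:,0],r[:,2],1); print(n,len(r),f,"lever",1.012+np.arctan(f[0]))
E
```

```text
clock: 17.6
eef_pos: [474.1, -201.3, 67.0]
tool_rot: [-3.135, 0.009, -3.076]
force: [-1.9, -3.6, 29.1]
width: 35.4
gripper_force: 67.0
top 175 [  0.3186838  148.71529352] lever 1.3205085477498857
scene 119 [  0.31736828 146.33644407] lever 1.319313859290947
```

Both cameras put the lever at about 1.3 rad, so it is on its stop. Handing in.

```bash
python3 -c "
from cell import ctrl
print(ctrl.finish_job())"
```

```text
the job is handed in; nothing more can be done
None
```

I handed the job in with the large magnet back seated in the die, the carriage home, and the gripper holding the lever on its stop (about 1.3 rad, about 29 N at the wrist); no verdict came back, and the ring's force on the back couldn't be measured.

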